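# Open the covered board and top up the chocolate bar tower

### The job

Lift the clear cover off the serving board and stand it, the right way up, flat inside the empty steel tray. Then lay the two gold bars from the board on top of the tower of bars as its next layer, crosswise to the two bars they rest on, one along each side and flush with the layers below. Set everything down rather than dropping it, and do not disturb the tower or the other things on the counter.

Things in the scene. Friction and masses are not known exactly. Their poses are not given: they have to be found in the camera images.
- board: dark wooden serving board, 176 (x) x 160 (y) x 14 mm high, with a raised middle 122 x 106 mm, 6 mm higher (top 20 mm above the underside). Does not move. The two loose bars lie on the raised middle, under the cover; the cover stands on the board around the raised middle. Origin: centre of underside
- cover: loose clear acrylic cover, a box open below: 136 (x) x 120 (y) x 55 mm high outside, walls 4 mm, 0.2 to 0.4 kg, with a wooden bar handle on two steel posts on top. It has 3 mm play around the board's raised middle. Origin: centre of its open underside; z up
- cover_handle (a point): middle of the cover's wooden bar handle, 77 mm above the cover's underside. The handle bar is 104 long along the cover's x, 18 wide (y), 16 high; 14 mm of free space between bar and cover top; the posts, 10 mm thick, stand 38 mm either side of the middle
- bar_a: chocolate bar in gold foil with a brown paper sleeve round its middle, 110 long (its x) x 30 wide (y) x 16 high (z), about 65 g; origin: centre of underside. Starts on the board under the cover, lying along the board's x, centred about 33 mm to its +y side (underside 20 mm above the board's)
- bar_b: chocolate bar in gold foil with a brown paper sleeve round its middle, 110 long (its x) x 30 wide (y) x 16 high (z), about 65 g; origin: centre of underside. Starts on the board under the cover, about 33 mm to its -y side; otherwise as bar_a, with a gap of about 36 mm between the two
- tray: empty shallow steel tray, 190 (x) x 175 (y) mm outside, walls 3 mm thick and 15 mm high, floor 3 mm thick. Does not move. Origin: centre of underside
- stand: dark grey slate square display stand, 150 x 150 mm, top 15 mm above its underside; does not move. Origin: centre of underside. It carries the tower: two layers of two bars, 110 x 110 mm over all, top 47 mm above the stand's underside. Lower layer along the stand's x at y = +40 and -40 mm, upper along its y at x = +40 and -40 mm; the next one goes along x like the lower
- low_1: chocolate bar in gold foil with a brown paper sleeve round its middle, 110 long (its x) x 30 wide (y) x 16 high (z), about 65 g; origin: centre of underside. Tower, lower layer, +y side of the stand, along the stand's x
- low_2: chocolate bar in gold foil with a brown paper sleeve round its middle, 110 long (its x) x 30 wide (y) x 16 high (z), about 65 g; origin: centre of underside. Tower, lower layer, -y side of the stand
- top_1: chocolate bar in gold foil with a brown paper sleeve round its middle, 110 long (its x) x 30 wide (y) x 16 high (z), about 65 g; origin: centre of underside. Tower, upper layer, +x side of the stand, its length along the stand's y
- top_2: chocolate bar in gold foil with a brown paper sleeve round its middle, 110 long (its x) x 30 wide (y) x 16 high (z), about 65 g; origin: centre of underside. Tower, upper layer, -x side of the stand
- jar: bystander: amber glass jar with steel cap, 66 across, 105 high; origin: centre of underside
- giftbox: bystander: small orange gift box with lid and cream ribbon, 65 x 89 x 60; origin: centre of underside
- tin: bystander: flat round grey tin, 76 across, 36 high; origin: centre of underside
- tongs: bystander: steel serving tongs lying flat, about 200 x 45 x 16; origin: under their middle
- bowl: bystander: white bowl of pralines, 110 across, 42 high; origin: centre of underside
- pricecard: bystander: upright blank price card on an aluminium foot, 30 x 70 x 53 high; origin: centre of underside
Things that resemble listed ones, but are neither listed nor needed, are in the scene too. There is more than one size of the cover; the job needs the larger. What is shaped like the stand but green is not meant.

How it is judged:
By the outcome, as a careful person would: the job done as asked, in the order asked, and still so for the second after the job is handed in, with the robot touching nothing.
It also fails if it takes over 72 s, if anything falls off the work surface, if the arm or the gripper's body presses on something with over 40 N, if the wrist force passes 120 N, or if a joint passes its speed limit or range.

### The arm

A 6-joint arm with a two-finger parallel gripper is mounted at the origin on the work surface. World frame = base frame: x ahead of the robot, y to its left, z up, the work surface at z = 0. Lengths are in m, angles in degrees, forces in N, time in s.
With the tool pointing down it reaches from about 0.3 to 0.75 m from the base axis. Payload 8.5 kg.
Tool frame: the origin (TCP) lies on the centre line of the jaws, within the pads' length; the fingertips stand 19 mm ahead of it and the grasp point (between the pads) is the TCP (env.tcp_to_tips is the z of the fingertips in the tool frame, in m); z points along the fingers, y is the line along which they close (so a half turn about z gives the same grasp; the last joint's range is limited). The gripper opens to 85 mm and grips with 20 to 120 N. Pads are 22 mm wide; open, the fingers measure 114 mm over their backs; the gripper's body (76 mm by 85 mm) begins 54 mm behind the grasp point. The pads swing forward as they close: fully open they stand 13 mm farther back than shut.
Start: joints at [51.606, 21.807, 74.336, -0, 83.858, -12.336], TCP at [0.242, 0.494, 0.25] pointing down, gripper open.
Joint ranges: [-178.18, 178.18], [-50.72, 133.34], [12.68, 142.11], [-81.47, 261.47], [9.98, 163.14], [-165.26, 165.26]. Speed limits (degrees/s): [136.94, 136.94, 180, 180, 180, 180].

### API

Orientations are given as a 3x3 rotation matrix whose columns are the frame's x, y, z axes.
In Python, from rig import env gives the robot as it stands.
- The arm moves only by the tool servo_tool, never from a script. Its argument "steps" is a list of rows, each an object of numbers: "tx", "ty", "tz": the shift along the world's x, y, z in cm; "yaw": the turn about the world's z in degrees; "claw": the finger opening in cm, from 0 to 8.54. In form: [{"tx": .., "ty": .., "tz": .., "yaw": .., "claw": ..}, ...]. A call has 1 to 20 rows; each row shifts and turns the commanded pose from where the row before left it; what a row does not reach is not made up. A row lasts 1/10 s, in which the tool goes at most 50 mm and 8.59 degrees, less where a joint would pass 70% of its speed; a pose out of reach is approached as far as the arm can. A call with a gripper value outside its range is refused whole. The fingers move at their own pace and stop on an object; "newtons" is the grip in N (left out, the last holds). Time passes only in rows, so rows that do not move let the fingers close. It gives the time, the measured TCP pose, the force, the opening and the grip force at its end, in the units of the state.
- env.observe(): the state, without advancing time (a new reading comes with each control period).
- env.get_image(name): name is "scene" or "top" or "wrist"; returns (picture, depth): 420x560x3 uint8, red, green, blue; 420x560 float32, m along the optical axis (not along the pixel's ray), 0 where there is no reading.
- env.camera_model(name): a dict with "fovy" (degrees; the focal length in pixels is half the picture's height over the tangent of half this angle, whatever the lens; pixels are square), "cx", "cy" (the principal point, pixels), "T" (4x4, takes a point from camera to world coordinates). Camera axes: x right, y down, z forward; pixel columns grow to the right and rows downward; lengths in m; the calibration is good to about 2 mm. A picture is of the moment at which its call begins: read the wrist's pose just before it. camera_model takes no time and is no camera call; for the wrist camera it gives the pose at the moment of the call.
- env.close_job(): hands the job in; it is judged then, once.
The state is a dict: "time_s": time; "q": joint angles; "qvel": joint speeds; "joint_efforts": joint torques, N m; "position": TCP position; "tool_rot": TCP orientation; "ft_force": force on the tool from outside, world axes, zero at the start; "wrist_torque": the same for the moment, N m; "grip_width": finger opening in m; "gripper_force": force on a finger pad.
Only numpy, scipy, OpenCV 4.12 (cv2) and the standard library are available. Lean on these libraries where they do the work, as an engineer would, in place of code of your own. Each camera call takes 0.05 s, during which the arm holds its last target. There are 200 camera calls.

## Working session

There is one attempt and no reset: what is moved stays moved. The work goes in short steps, Python scripts to look and compute and a tool call to move; the robot and the scene stay as the last step left them, time stands still between calls to the robot, and variables do not carry over. Pictures are saved under pics/ and viewed, at most 10 in all, crops included, and the job is handed in when it is done.

Besides the shell and the picture viewer there is one more tool, called after ">>>" as name(argument=value, ...), one argument or row to a line, values as JSON. servo_tool: Moves the arm, as the interface text tells. Its arguments: {"type":"object","properties":{"steps":{"type":"array"},"newtons":{"type":"number"}},"required":["steps"]}

```bash
ls; mkdir -p pics; cat > h.py <<'E'
import numpy as np, cv2
from rig import env
def cam(n):
    m=env.camera_model(n); f=210/np.tan(np.radians(m['fovy'])/2); return f,m['cx'],m['cy'],np.array(m['T'])
def cloud(n):
    f,cx,cy,T=cam(n); im,d=env.get_image(n)
    v,u=np.mgrid[0:420,0:560]
    P=np.stack([(u-cx)/f*d,(v-cy)/f*d,d,np.ones_like(d)],-1)@T.T
    P=P[...,:3]; P[d==0]=np.nan
    return im,d,P
def ray(n,u,v,z,c=None):
    f,cx,cy,T=c or cam(n); r=T[:3,:3]@np.array([(u-cx)/f,(v-cy)/f,1]); o=T[:3,3]
    return o+r*(z-o[2])/r[2]
def save(name,im,s=1.0):
    cv2.imwrite('pics/'+name,cv2.resize(im[...,::-1],None,fx=s,fy=s,interpolation=cv2.INTER_CUBIC))
E
python3 - <<'E'
from h import *
for n in('top','scene'):
    im,d,P=cloud(n); save(n+'0.png',im,1.4); np.savez('/tmp/%s0.npz'%n,im=im,d=d,P=P,T=cam(n)[3])
    print(n,cam(n), env.camera_model(n).keys())
s=env.observe(); print(s['position'],s['tool_rot'],s['grip_width'])
E
```

```text
pics
top (np.float64(406.2876035299515), 283.0889197630721, 207.09293309296194, array([[ 7.83697066e-04, -9.79166650e-01,  2.03056786e-01,
         3.08675388e-01],
       [-9.99999686e-01, -7.43817376e-04,  2.72710180e-04,
        -1.53864443e-02],
       [-1.15991548e-04, -2.03056936e-01, -9.79166925e-01,
         1.20162162e+00],
       [ 0.00000000e+00,  0.00000000e+00,  0.00000000e+00,
         1.00000000e+00]])) dict_keys(['fovy', 'cx', 'cy', 'T'])
scene (np.float64(381.8718886037523), 280.6869266336835, 208.51194137594985, array([[ 0.7403185 ,  0.48571814, -0.4647649 ,  1.10199157],
       [ 0.67220238, -0.52609609,  0.52092884, -0.65055821],
       [ 0.00851359, -0.69806933, -0.71597956,  1.00128629],
       [ 0.        ,  0.        ,  0.        ,  1.        ]])) dict_keys(['fovy', 'cx', 'cy', 'T'])
[0.24145041 0.49391462 0.24977798] [[-8.98365065e-01  4.39248848e-01 -8.12212506e-04]
 [ 4.39249503e-01  8.98364555e-01 -1.00017103e-03]
 [ 2.90338952e-04 -1.25528266e-03 -9.99999170e-01]] 0.08567082444188226
```

View pics/top0.png

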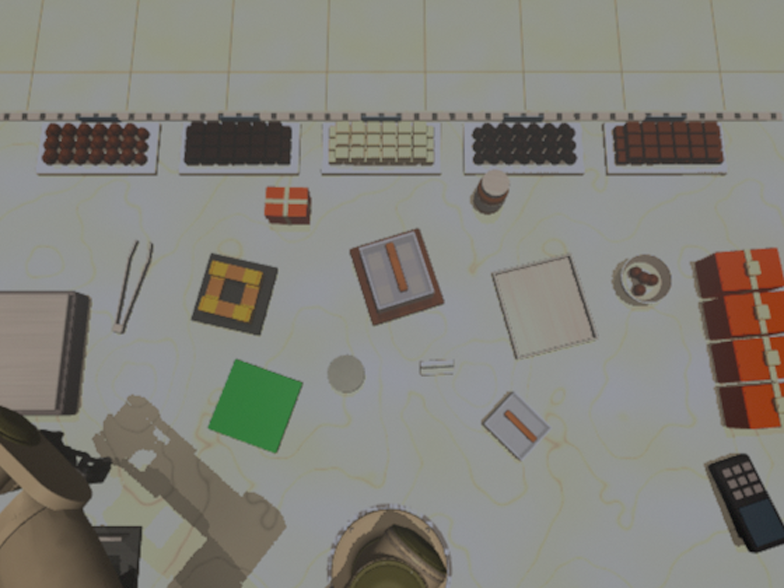

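View pics/scene0.png

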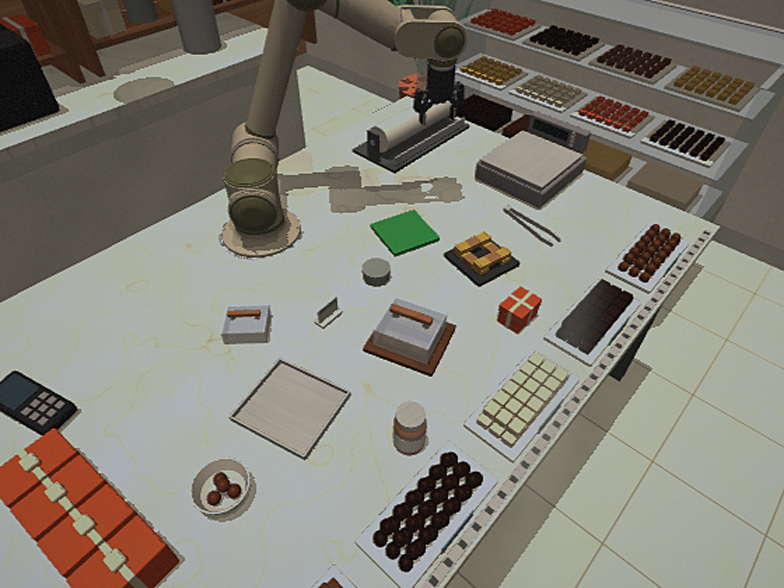

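Top picture (1.4x): the cover on its board is at (396,275) with its handle at (397,267), the empty tray is at (544,306) and the tower on the slate stand is at (235,294). The green lookalike is at (255,405) and the small cover at (516,425).

```bash
cat > m.py <<'E'
from h import *
z=np.load('/tmp/top0.npz'); im=z['im']; f,cx,cy,T=cam('top')
hsv=cv2.cvtColor(im,cv2.COLOR_RGB2HSV)
def rect(mask,zz,tag):
    cs,_=cv2.findContours(mask.astype(np.uint8),cv2.RETR_EXTERNAL,cv2.CHAIN_APPROX_NONE)
    c=max(cs,key=cv2.contourArea)[:,0]
    W=np.array([ray('top',u,v,zz,(f,cx,cy,T))[:2] for u,v in c])
    r=cv2.minAreaRect((W*1000).astype(np.float32)); print(tag,len(c),np.round(r[0],1),np.round(r[1],1),round(r[2],1))
def roi(u0,u1,v0,v1):
    m=np.zeros(im.shape[:2],bool); m[int(v0/1.4):int(v1/1.4),int(u0/1.4):int(u1/1.4)]=1; return m
for n,(u,v) in dict(wood=(365,300),handle=(397,267),slate=(206,325),gold=(228,270),rim=(505,330),tray=(544,306),table=(470,330)).items(): print(n,hsv[int(v/1.4),int(u/1.4)])
H,S,V=hsv[...,0].astype(int),hsv[...,1].astype(int),hsv[...,2].astype(int)
b=roi(335,460,220,335)
rect(b&(S>60)&(V<130),.014,'board')
h=roi(375,415,235,300); rect(h&(S>90)&(V>95),.085,'handle')
s=roi(180,290,245,345); rect(s&(V<100)|(s&(S>100)),.015,'stand')
rect(s&(S>110)&(V>90),.047,'gold')
E
python3 m.py
```

```text
wood [ 21  14 125]
handle [ 11 142 133]
slate [ 30  26 145]
gold [ 17 149 139]
rim [ 60   3 148]
tray [ 20  21 146]
table [100   5 150]
board 295 [586.6 -13.7] [173.6 157.4] 17.7
handle 73 [589.5 -14.3] [102.2  15.3] 17.9
stand 189 [547.3 329.3] [151.4 149.2] 77.4
gold 141 [546.9 329.3] [114.7 109.5] 76.3
```

>>> servo_tool(
  steps=[
    {"tx": 3, "ty": -1.5, "tz": 1.5, "yaw": 5},
    {"tx": 3, "ty": -1.5, "tz": 1.5, "yaw": 5},
    {"tx": 3, "ty": -1.5, "tz": 1.5, "yaw": 5},
    {"tx": 3, "ty": -1.5, "tz": 1.5, "yaw": 5},
    {"tx": 3, "ty": -1.5, "tz": 1.5, "yaw": 5},
    {"tx": 3, "ty": -1.5, "tz": 1.5, "yaw": 5},
    {"tx": 3, "ty": -1.5, "tz": 1, "yaw": 5},
    {"tx": 3, "ty": -1.5, "yaw": 5},
    {"tx": 2, "ty": -1.5, "yaw": 3.7},
    {"ty": -1.5},
    {},
    {},
  ],
)

```text
invalid input at $.steps[0]: expected keys tx, ty, tz, yaw, claw
```

```bash
python3 - <<'E'
from h import *
im,d,P=cloud('wrist'); c=cam('wrist'); save('w1.png',im); np.savez('/tmp/w1.npz',im=im,d=d,P=P,T=c[3]); print(c)
E
```

```text
(np.float64(304.9053260267347), 275.5011592233305, 210.56714081620927, array([[ 0.43941931,  0.85643544,  0.27097787,  0.171569  ],
       [ 0.89828126, -0.41854323, -0.13383702,  0.52867171],
       [-0.00120681,  0.30222491, -0.95323588,  0.37412734],
       [ 0.        ,  0.        ,  0.        ,  1.        ]]))
```

View pics/w1.png

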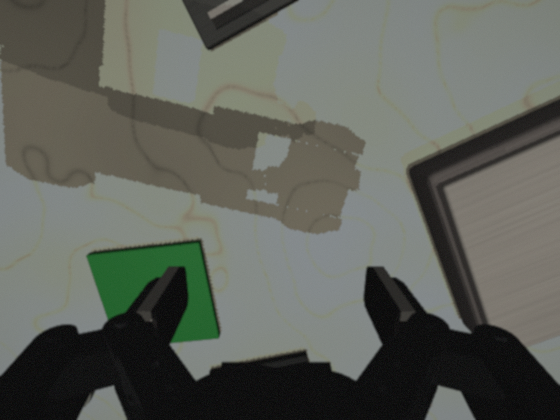

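The wrist view holds the green stand at (150,290), with the fingers along the bottom of the picture. The move was refused because every row needs all five keys.

>>> servo_tool(
  steps=[
    {"tx": 3, "ty": -1.5, "tz": 1.5, "yaw": 5, "claw": 8.5},
    {"tx": 3, "ty": -1.5, "tz": 1.5, "yaw": 5, "claw": 8.5},
    {"tx": 3, "ty": -1.5, "tz": 1.5, "yaw": 5, "claw": 8.5},
    {"tx": 3, "ty": -1.5, "tz": 1.5, "yaw": 5, "claw": 8.5},
    {"tx": 3, "ty": -1.5, "tz": 1.5, "yaw": 5, "claw": 8.5},
    {"tx": 3, "ty": -1.5, "tz": 1.5, "yaw": 5, "claw": 8.5},
    {"tx": 3, "ty": -1.5, "tz": 1, "yaw": 5, "claw": 8.5},
    {"tx": 3, "ty": -1.5, "tz": 0, "yaw": 5, "claw": 8.5},
    {"tx": 3, "ty": -1.5, "tz": 0, "yaw": 3.7, "claw": 8.5},
    {"tx": 1, "ty": -1.5, "tz": 0, "yaw": 0, "claw": 8.5},
    {"tx": 0, "ty": 0, "tz": 0, "yaw": 0, "claw": 8.5},
    {"tx": 0, "ty": 0, "tz": 0, "yaw": 0, "claw": 8.5},
  ],
)

```text
time_s: 1.35
position: [0.521, 0.3442, 0.3504]
tool_rot: [[-0.953, -0.302, -0.0], [-0.302, 0.953, 0.0], [0.0, 0.0, -1.0]]
ft_force: [-0.1, 0.5, 0.2]
grip_width: 0.085
gripper_force: 0.0
```

```bash
python3 - <<'E'
from h import *
im,d,P=cloud('wrist'); c=cam('wrist'); save('w2.png',im); np.savez('/tmp/w2.npz',im=im,d=d,P=P,T=c[3]); print(c)
E
```

```text
(np.float64(304.9053260267347), 275.5011592233305, 210.56714081620927, array([[-3.02998132e-01,  9.08394321e-01,  2.88117838e-01,
         4.46436940e-01],
       [ 9.52991059e-01,  2.88686534e-01,  9.20224277e-02,
         3.21695716e-01],
       [ 4.16910577e-04,  3.02456348e-01, -9.53163147e-01,
         4.74847797e-01],
       [ 0.00000000e+00,  0.00000000e+00,  0.00000000e+00,
         1.00000000e+00]]))
```

View pics/w2.png

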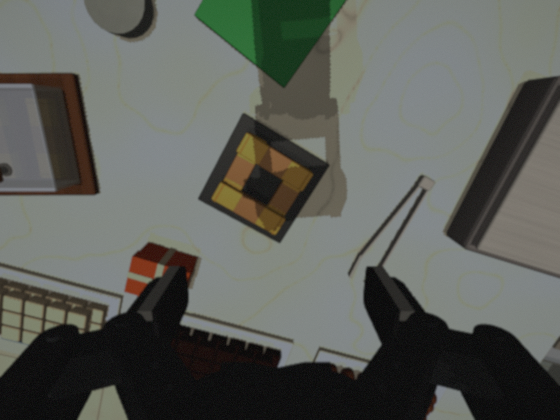

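Wrist view: the tower is at (265,182) on the slate, and the board's edge is at (80,130).

```bash
python3 - <<'E'
from h import *
z=np.load('/tmp/w2.npz'); im=z['im'];P=z['P']; f,cx,cy,_=cam('wrist'); c=(f,cx,cy,z['T'])
hsv=cv2.cvtColor(im,cv2.COLOR_RGB2HSV); m=np.zeros((420,560),bool); m[105:250,190:335]=1
Z=P[...,2]
g=m&(hsv[...,1]>110)&(hsv[...,2]>70)
print('z hist',np.histogram(Z[g],bins=np.arange(.01,.07,.005)))
up=m&(Z>.040)&(Z<.06)
def rect(mask,zz,tag):
    cs,_=cv2.findContours(mask.astype(np.uint8),cv2.RETR_EXTERNAL,cv2.CHAIN_APPROX_NONE)
    for cc in cs:
        if cv2.contourArea(cc)<150: continue
        W=np.array([ray('',u,v,zz,c)[:2] for u,v in cc[:,0]])
        r=cv2.minAreaRect((W*1000).astype(np.float32)); print(tag,np.round(r[0],1),np.round(r[1],1),round(r[2],1))
rect(up,.047,'upper'); rect(g,.047,'gold')
rect(m&(Z>.007)&(Z<.06),.015,'stand')
o=im[100:255,185:340].copy(); o2=o.copy(); o2[up[100:255,185:340]]=[255,0,255]
save('w2c.png',np.hstack([np.clip(o*1.5,0,255).astype(np.uint8),o2]),2.5)
E
```

```text
z hist (array([  21,   46,    0,   14, 1169,    9,   24, 3062,    8,    0,    0]), array([0.01 , 0.015, 0.02 , 0.025, 0.03 , 0.035, 0.04 , 0.045, 0.05 ,
       0.055, 0.06 , 0.065]))
upper [584.5 323.9] [109.5  32.5] 76.5
upper [508.4 340.3] [109.5  30.9] 76.3
gold [547.  332.3] [113.  110.6] 76.6
stand [547.5 332.4] [149.6 149.9] 77.4
```

View pics/w2c.png

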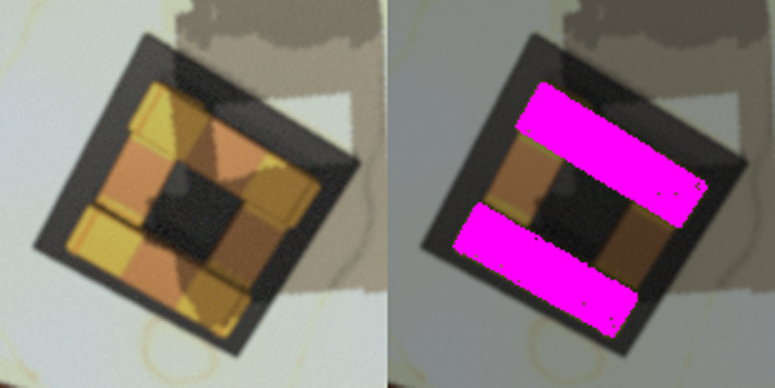

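>>> servo_tool(
  steps=[
    {"tx": 0.5, "ty": -4.5, "tz": 0, "yaw": 0, "claw": 8.5},
    {"tx": 0.5, "ty": -4.5, "tz": 0, "yaw": 0, "claw": 8.5},
    {"tx": 0.5, "ty": -4.5, "tz": 0, "yaw": 0, "claw": 8.5},
    {"tx": 0.5, "ty": -4.5, "tz": 0, "yaw": 0, "claw": 8.5},
    {"tx": 0.5, "ty": -4.5, "tz": 0, "yaw": 0, "claw": 8.5},
    {"tx": 0.5, "ty": -4.5, "tz": 0, "yaw": 0, "claw": 8.5},
    {"tx": 0.5, "ty": -4.5, "tz": 0, "yaw": 0, "claw": 8.5},
    {"tx": 0.5, "ty": -4.5, "tz": 0, "yaw": 0, "claw": 8.5},
    {"tx": 0, "ty": -2, "tz": 0, "yaw": 0, "claw": 8.5},
    {"tx": 0, "ty": 0, "tz": 0, "yaw": 0, "claw": 8.5},
    {"tx": 0, "ty": 0, "tz": 0, "yaw": 0, "claw": 8.5},
  ],
)

```text
time_s: 2.5
position: [0.5613, -0.0348, 0.3506]
tool_rot: [[-0.953, -0.304, 0.0], [-0.304, 0.953, 0.0], [-0.0, 0.0, -1.0]]
ft_force: [0.2, 0.4, 0.5]
grip_width: 0.085
gripper_force: 0.0
```

```bash
cat >> h.py <<'E'
def rect(mask,zz,tag,c,amin=150):
    cs,_=cv2.findContours(mask.astype(np.uint8),cv2.RETR_EXTERNAL,cv2.CHAIN_APPROX_NONE)
    for cc in cs:
        if cv2.contourArea(cc)<amin: continue
        W=np.array([ray('',u,v,zz,c)[:2] for u,v in cc[:,0]])
        r=cv2.minAreaRect((W*1000).astype(np.float32)); print(tag,np.round(r[0],1),np.round(r[1],1),round(r[2],1))
E
python3 - <<'E'
from h import *
s=env.observe(); c=cam('wrist'); im,d,P=cloud('wrist'); save('w3.png',im); np.savez('/tmp/w3.npz',im=im,d=d,P=P,T=c[3]); print(s['position'])
X,Y,Z=P[...,0],P[...,1],P[...,2]
near=np.hypot(X-.587,Y+.014)<.13
print(np.histogram(Z[near],bins=np.arange(-.01,.1,.005)))
rect(near&(Z>.09),.099,'handle',c); rect(near&(Z>.081)&(Z<.09),.085,'handle85',c)
rect(near&(Z>.007)&(Z<.1),.014,'board',c)
t=np.hypot(X-.54,Y+.235)<.16
print(np.histogram(Z[t],bins=np.arange(-.01,.03,.002)))
rect(t&(Z>.009)&(Z<.03),.015,'tray',c)
E
```

```text
[ 0.56129529 -0.03478938  0.35062966]
(array([   0, 2256, 6800,    1, 2146,  792,   20,   61,    2,   20,   63,
          2,   33,   53,    2, 5175, 2136,    0,    0,    4,   24]), array([-0.01 , -0.005,  0.   ,  0.005,  0.01 ,  0.015,  0.02 ,  0.025,
        0.03 ,  0.035,  0.04 ,  0.045,  0.05 ,  0.055,  0.06 ,  0.065,
        0.07 ,  0.075,  0.08 ,  0.085,  0.09 ,  0.095]))
handle [808.9  52. ] [281.6 923.7] 17.6
handle [584.9 -13.7] [102.3  17.8] 17.8
board [589.  -12.4] [179.2 159.2] 17.7
(array([    0,     0,     0,    28,  5558, 15812,  9832,  4556,   176,
         105,    96,   239,   651,   793,   205,     1,     0,     0,
           4]), array([-0.01 , -0.008, -0.006, -0.004, -0.002,  0.   ,  0.002,  0.004,
        0.006,  0.008,  0.01 ,  0.012,  0.014,  0.016,  0.018,  0.02 ,
        0.022,  0.024,  0.026,  0.028]))
tray [561. -85.] [83.6 39.3] 15.1
tray [ 519.6 -316.5] [192.4 158. ] 13.8
```

View pics/w3.png

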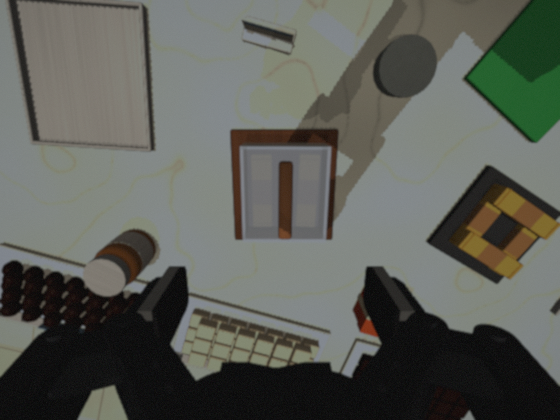

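The cover's handle is at (285,200), the board lies around it, and the tray is at the upper left with its far corner just in view.

>>> servo_tool(
  steps=[
    {"tx": 0.6, "ty": 0.55, "tz": -4.5, "yaw": 0, "claw": 6},
    {"tx": 0.6, "ty": 0.55, "tz": -4.5, "yaw": 0, "claw": 6},
    {"tx": 0.6, "ty": 0.5, "tz": -4.5, "yaw": 0, "claw": 6},
    {"tx": 0.6, "ty": 0.5, "tz": -4.5, "yaw": 0, "claw": 6},
    {"tx": 0, "ty": 0, "tz": -3, "yaw": 0, "claw": 6},
    {"tx": 0, "ty": 0, "tz": -2, "yaw": 0, "claw": 6},
    {"tx": 0, "ty": 0, "tz": -1.6, "yaw": 0, "claw": 6},
    {"tx": 0, "ty": 0, "tz": -1, "yaw": 0, "claw": 6},
    {"tx": 0, "ty": 0, "tz": 0, "yaw": 0, "claw": 6},
    {"tx": 0, "ty": 0, "tz": 0, "yaw": 0, "claw": 6},
  ],
)

```text
time_s: 3.55
position: [0.5859, -0.0143, 0.0951]
tool_rot: [[-0.953, -0.304, 0.001], [-0.304, 0.953, -0.0], [-0.001, -0.001, -1.0]]
ft_force: [-0.2, -0.5, 0.8]
grip_width: 0.0603
gripper_force: 0.0
```

```bash
python3 - <<'E'
from h import *
z=np.load('/tmp/w3.npz'); f,cx,cy,_=cam('wrist'); c=(f,cx,cy,z['T'])
W=np.array([ray('',u,v,.015,c)[:2] for u,v in [(14,0),(142,2),(153,150),(33,142)]]); print(np.round(W*1000),np.round(W.mean(0)*1000))
t=[(492,276),(570,256),(595,338),(517,357)]
W=np.array([ray('top',u/1.4,v/1.4,.015)[:2] for u,v in t]); print(np.round(W*1000),np.round(W.mean(0)*1000),np.degrees(np.arctan2(*(W[0]-W[3])[::-1])))
E
```

```text
[[ 456. -424.]
 [ 408. -265.]
 [ 591. -216.]
 [ 634. -387.]] [ 522. -323.]
[[ 585. -220.]
 [ 630. -390.]
 [ 452. -431.]
 [ 412. -266.]] [ 520. -327.] 14.968190231170361
```

>>> servo_tool(
  newtons=40,
  steps=[
    {"tx": 0, "ty": 0, "tz": 0, "yaw": 0, "claw": 0},
    {"tx": 0, "ty": 0, "tz": 0, "yaw": 0, "claw": 0},
    {"tx": 0, "ty": 0, "tz": 0, "yaw": 0, "claw": 0},
    {"tx": 0, "ty": 0, "tz": 0, "yaw": 0, "claw": 0},
    {"tx": 0, "ty": 0, "tz": 0, "yaw": 0, "claw": 0},
    {"tx": 0, "ty": 0, "tz": 0, "yaw": 0, "claw": 0},
    {"tx": 0, "ty": 0, "tz": 0, "yaw": 0, "claw": 0},
    {"tx": 0, "ty": 0, "tz": 0, "yaw": 0, "claw": 0},
  ],
)

```text
time_s: 4.35
position: [0.5859, -0.0151, 0.095]
tool_rot: [[-0.953, -0.303, 0.001], [-0.303, 0.953, -0.0], [-0.001, -0.001, -1.0]]
ft_force: [-1.2, -0.7, 4.5]
grip_width: 0.0172
gripper_force: 40.3
```

>>> servo_tool(
  steps=[
    {"tx": 0, "ty": 0, "tz": 0.4, "yaw": 0, "claw": 0},
    {"tx": 0, "ty": 0, "tz": 0.6, "yaw": 0, "claw": 0},
    {"tx": 0, "ty": 0, "tz": 1, "yaw": 0, "claw": 0},
    {"tx": 0, "ty": 0, "tz": 1.5, "yaw": 0, "claw": 0},
    {"tx": 0, "ty": 0, "tz": 2, "yaw": 0, "claw": 0},
    {"tx": 0, "ty": 0, "tz": 2.5, "yaw": 0, "claw": 0},
    {"tx": 0, "ty": 0, "tz": 2.5, "yaw": 0, "claw": 0},
    {"tx": 0, "ty": 0, "tz": 2, "yaw": 0, "claw": 0},
    {"tx": 0, "ty": 0, "tz": 1, "yaw": 0, "claw": 0},
    {"tx": 0, "ty": 0, "tz": 0.5, "yaw": 0, "claw": 0},
    {"tx": 0, "ty": 0, "tz": 0, "yaw": 0, "claw": 0},
    {"tx": 0, "ty": 0, "tz": 0, "yaw": 0, "claw": 0},
  ],
)

```text
time_s: 5.55
position: [0.5853, -0.0149, 0.2333]
tool_rot: [[-0.953, -0.303, -0.002], [-0.303, 0.953, 0.0], [0.002, 0.001, -1.0]]
ft_force: [0.6, 1.7, -2.1]
grip_width: 0.0174
gripper_force: 39.4
```

```bash
python3 - <<'E'
from h import *
im,d,P=cloud('scene'); save('s2.png',im,1.4)
c=cam('top');im,d,P=cloud('top')
X,Y,Z=P[...,0],P[...,1],P[...,2]
t=(np.hypot(X-.521,Y+.325)<.16)
rect(t&(Z>.009)&(Z<.03),.015,'tray',c,50)
E
```

```text
tray [ 522. -329.] [191.9 178.3] 14.1
```

View pics/s2.png

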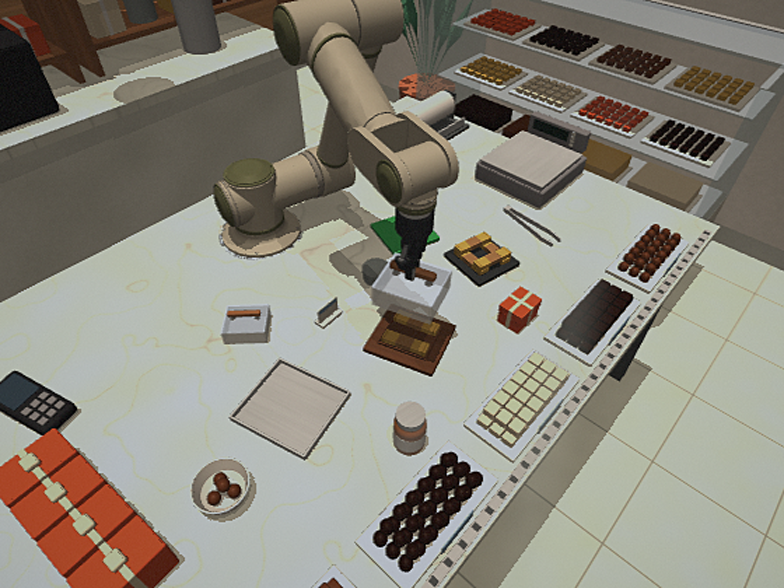

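The cover is lifted level in the gripper at (412,285), and both bars are still on the board.

>>> servo_tool(
  steps=[
    {"tx": -0.3, "ty": -1.2, "tz": 0, "yaw": -0.5, "claw": 0},
    {"tx": -0.6, "ty": -3, "tz": 0, "yaw": -0.5, "claw": 0},
    {"tx": -0.8, "ty": -4, "tz": 0, "yaw": -0.5, "claw": 0},
    {"tx": -0.9, "ty": -4.5, "tz": 0, "yaw": -0.5, "claw": 0},
    {"tx": -0.9, "ty": -4.5, "tz": 0, "yaw": -0.5, "claw": 0},
    {"tx": -0.9, "ty": -4.5, "tz": 0, "yaw": -0.5, "claw": 0},
    {"tx": -0.8, "ty": -4, "tz": 0, "yaw": -0.5, "claw": 0},
    {"tx": -0.6, "ty": -3, "tz": -1, "yaw": 0, "claw": 0},
    {"tx": -0.5, "ty": -1.7, "tz": -2, "yaw": 0, "claw": 0},
    {"tx": 0, "ty": -0.8, "tz": -2.5, "yaw": 0, "claw": 0},
    {"tx": 0, "ty": 0, "tz": -2.5, "yaw": 0, "claw": 0},
    {"tx": 0, "ty": 0, "tz": -2, "yaw": 0, "claw": 0},
    {"tx": 0, "ty": 0, "tz": -1.5, "yaw": 0, "claw": 0},
    {"tx": 0, "ty": 0, "tz": -1, "yaw": 0, "claw": 0},
    {"tx": 0, "ty": 0, "tz": 0, "yaw": 0, "claw": 0},
    {"tx": 0, "ty": 0, "tz": 0, "yaw": 0, "claw": 0},
  ],
)

```text
time_s: 7.25
position: [0.5226, -0.3274, 0.1098]
tool_rot: [[-0.97, -0.244, 0.001], [-0.244, 0.97, -0.001], [-0.0, -0.001, -1.0]]
ft_force: [0.7, -0.4, -1.5]
grip_width: 0.0173
gripper_force: 39.4
```

```bash
python3 - <<'E'
from h import *
im,d,P=cloud('scene'); save('s3.png',im[215:345,130:290],5)
E
```

```text
(no output)
```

View pics/s3.png

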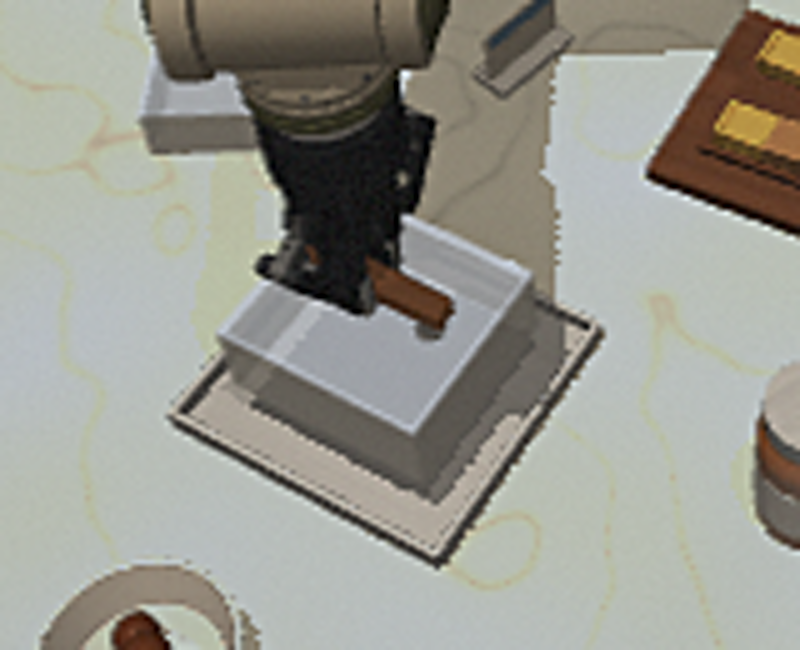

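The cover is centred just above the tray floor.

>>> servo_tool(
  steps=[
    {"tx": 0, "ty": 0, "tz": -0.8, "yaw": 0, "claw": 0},
    {"tx": 0, "ty": 0, "tz": -0.7, "yaw": 0, "claw": 0},
    {"tx": 0, "ty": 0, "tz": -0.5, "yaw": 0, "claw": 0},
    {"tx": 0, "ty": 0, "tz": -0.3, "yaw": 0, "claw": 0},
    {"tx": 0, "ty": 0, "tz": -0.1, "yaw": 0, "claw": 0},
    {"tx": 0, "ty": 0, "tz": -0.1, "yaw": 0, "claw": 0},
    {"tx": 0, "ty": 0, "tz": 0, "yaw": 0, "claw": 0},
    {"tx": 0, "ty": 0, "tz": 0, "yaw": 0, "claw": 0},
  ],
)

```text
time_s: 8.1
position: [0.5227, -0.327, 0.0845]
tool_rot: [[-0.97, -0.244, 0.0], [-0.244, 0.97, -0.0], [-0.0, -0.0, -1.0]]
ft_force: [-1.1, 0.3, -1.5]
grip_width: 0.0171
gripper_force: 39.4
```

>>> servo_tool(
  steps=[
    {"tx": 0, "ty": 0, "tz": -0.05, "yaw": 0, "claw": 0},
    {"tx": 0, "ty": 0, "tz": -0.05, "yaw": 0, "claw": 0},
    {"tx": 0, "ty": 0, "tz": 0, "yaw": 0, "claw": 0},
    {"tx": 0, "ty": 0, "tz": 0, "yaw": 0, "claw": 0},
  ],
)

```text
time_s: 8.5
position: [0.5227, -0.327, 0.084]
tool_rot: [[-0.97, -0.244, 0.001], [-0.244, 0.97, -0.001], [-0.0, -0.001, -1.0]]
ft_force: [-2.4, 1.3, 5.6]
grip_width: 0.0171
gripper_force: 40.4
```

>>> servo_tool(
  steps=[
    {"tx": 0, "ty": 0, "tz": 0, "yaw": 0, "claw": 5},
    {"tx": 0, "ty": 0, "tz": 0, "yaw": 0, "claw": 5},
    {"tx": 0, "ty": 0, "tz": 0, "yaw": 0, "claw": 5},
    {"tx": 0, "ty": 0, "tz": 0, "yaw": 0, "claw": 5},
    {"tx": 0, "ty": 0, "tz": 1, "yaw": 0, "claw": 5},
    {"tx": 0, "ty": 0, "tz": 2, "yaw": 0, "claw": 5},
    {"tx": 0, "ty": 0, "tz": 4, "yaw": 0, "claw": 5},
    {"tx": 0, "ty": 0, "tz": 4.5, "yaw": 0, "claw": 5},
    {"tx": 0.5, "ty": 2.2, "tz": 4, "yaw": 0.5, "claw": 5},
    {"tx": 0.5, "ty": 4.5, "tz": 1, "yaw": 0.5, "claw": 5},
    {"tx": 0.5, "ty": 4.5, "tz": 0, "yaw": 0.5, "claw": 5},
    {"tx": 0.5, "ty": 4.5, "tz": 0, "yaw": 0.5, "claw": 5},
    {"tx": 0.5, "ty": 4.5, "tz": 0, "yaw": 0.5, "claw": 5},
    {"tx": 0.5, "ty": 4.5, "tz": 0, "yaw": 0.5, "claw": 5},
    {"tx": 0.5, "ty": 4.5, "tz": 0, "yaw": 0.5, "claw": 5},
    {"tx": 0, "ty": 0, "tz": 0, "yaw": 0, "claw": 5},
    {"tx": 0, "ty": 0, "tz": 0, "yaw": 0, "claw": 5},
  ],
)

```text
time_s: 10.2
position: [0.5576, -0.0342, 0.2491]
tool_rot: [[-0.952, -0.305, 0.001], [-0.305, 0.952, -0.001], [-0.001, -0.001, -1.0]]
ft_force: [-0.2, -0.6, -0.5]
grip_width: 0.0501
gripper_force: 0.0
```

```bash
python3 - <<'E'
from h import *
s=env.observe(); c=cam('wrist'); im,d,P=cloud('wrist'); save('w4.png',im); print(s['position'])
X,Y,Z=P[...,0],P[...,1],P[...,2]
near=np.hypot(X-.587,Y+.014)<.13
rect(near&(Z>.0275)&(Z<.045),.036,'bar',c)
rect(near&(Z>.007)&(Z<.045),.014,'board',c)
t=np.hypot(X-.522,Y+.327)<.16
c=cam('top');im,d,P=cloud('top');X,Y,Z=P[...,0],P[...,1],P[...,2]
t=np.hypot(X-.522,Y+.327)<.13
rect(t&(Z>.045)&(Z<.065),.058,'covertop',c); rect(t&(Z>.067),.088,'handle',c,20)
rect((np.hypot(X-.587,Y+.014)<.13)&(Z>.0275)&(Z<.045),.036,'bar top cam',c,50)
E
```

```text
[ 0.55760364 -0.03419227  0.24906031]
bar [577.   19.8] [110.8  31.2] 15.3
bar [597.7 -44.4] [110.5  30.2] 17.5
board [586.  -13.3] [173.4 159. ] 17.7
covertop [ 522.8 -326.3] [136.3 124. ] 14.0
handle [ 522.1 -325.9] [103.9  20.2] 14.2
```

View pics/w4.png

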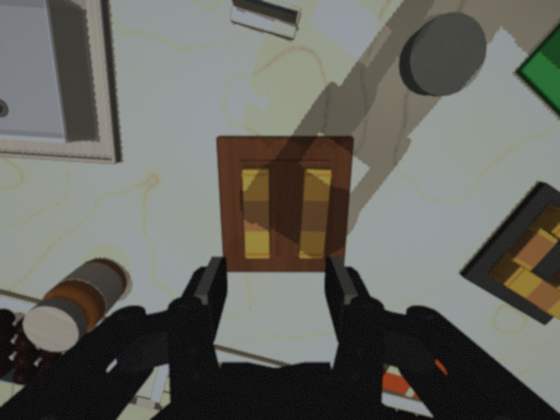

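The cover stands centred in the tray at upper left. The two bars are on the board at (256,213) and (316,213).

>>> servo_tool(
  steps=[
    {"tx": 0.7, "ty": 1.8, "tz": -3.5, "yaw": -0.8, "claw": 4.6},
    {"tx": 0.7, "ty": 1.8, "tz": -4, "yaw": -0.8, "claw": 4.6},
    {"tx": 0.54, "ty": 1.8, "tz": -4, "yaw": -0.8, "claw": 4.6},
    {"tx": 0, "ty": 0, "tz": -3.5, "yaw": 0, "claw": 4.6},
    {"tx": 0, "ty": 0, "tz": -2.5, "yaw": 0, "claw": 4.6},
    {"tx": 0, "ty": 0, "tz": -1.5, "yaw": 0, "claw": 4.6},
    {"tx": 0, "ty": 0, "tz": -1, "yaw": 0, "claw": 4.6},
    {"tx": 0, "ty": 0, "tz": -0.5, "yaw": 0, "claw": 4.6},
    {"tx": 0, "ty": 0, "tz": -0.3, "yaw": 0, "claw": 4.6},
    {"tx": 0, "ty": 0, "tz": 0, "yaw": 0, "claw": 4.6},
    {"tx": 0, "ty": 0, "tz": 0, "yaw": 0, "claw": 4.6},
  ],
)

```text
time_s: 11.4
position: [0.5773, 0.0189, 0.041]
tool_rot: [[-0.965, -0.263, 0.001], [-0.263, 0.965, -0.0], [-0.001, -0.001, -1.0]]
ft_force: [0.2, 0.4, -0.8]
grip_width: 0.0462
gripper_force: 0.0
```

>>> servo_tool(
  newtons=30,
  steps=[
    {"tx": 0, "ty": 0.05, "tz": 0, "yaw": 0, "claw": 2},
    {"tx": 0, "ty": 0, "tz": 0, "yaw": 0, "claw": 2},
    {"tx": 0, "ty": 0, "tz": 0, "yaw": 0, "claw": 2},
    {"tx": 0, "ty": 0, "tz": 0, "yaw": 0, "claw": 2},
    {"tx": 0, "ty": 0, "tz": 0, "yaw": 0, "claw": 2},
    {"tx": 0, "ty": 0, "tz": 0, "yaw": 0, "claw": 2},
    {"tx": 0, "ty": 0, "tz": 0.3, "yaw": 0, "claw": 2},
    {"tx": 0, "ty": 0, "tz": 0.7, "yaw": 0, "claw": 2},
    {"tx": 0, "ty": 0, "tz": 1.5, "yaw": 0, "claw": 2},
    {"tx": 0, "ty": 0, "tz": 2.5, "yaw": 0, "claw": 2},
    {"tx": 0, "ty": 0, "tz": 3.5, "yaw": 0, "claw": 2},
    {"tx": 0, "ty": 0, "tz": 4, "yaw": 0, "claw": 2},
    {"tx": 0, "ty": 0, "tz": 3.5, "yaw": 0, "claw": 2},
    {"tx": 0, "ty": 0, "tz": 0, "yaw": 0, "claw": 2},
  ],
)

```text
time_s: 12.8
position: [0.5785, 0.0194, 0.2056]
tool_rot: [[-0.965, -0.263, 0.009], [-0.263, 0.965, -0.002], [-0.009, -0.004, -1.0]]
ft_force: [0.7, -0.3, -1.4]
grip_width: 0.0289
gripper_force: 30.5
```

>>> servo_tool(
  steps=[
    {"tx": -0.2, "ty": 2.2, "tz": 1, "yaw": -2.8, "claw": 2},
    {"tx": -0.2, "ty": 3.6, "tz": 1, "yaw": -3.5, "claw": 2},
    {"tx": -0.2, "ty": 4.3, "tz": 1, "yaw": -3.5, "claw": 2},
    {"tx": -0.3, "ty": 4.5, "tz": 1, "yaw": -3.5, "claw": 2},
    {"tx": -0.3, "ty": 4.5, "tz": 1, "yaw": -3.5, "claw": 2},
    {"tx": -0.3, "ty": 4.3, "tz": 1, "yaw": -3.5, "claw": 2},
    {"tx": -0.2, "ty": 3.6, "tz": 0, "yaw": -3.5, "claw": 2},
    {"tx": -0.15, "ty": 2.5, "tz": 0, "yaw": -3, "claw": 2},
    {"tx": 0, "ty": 1.5, "tz": 0, "yaw": -2, "claw": 2},
    {"tx": 0, "ty": 0, "tz": 0, "yaw": 0, "claw": 2},
    {"tx": 0, "ty": 0, "tz": 0, "yaw": 0, "claw": 2},
    {"tx": 0, "ty": 0, "tz": 0, "yaw": 0, "claw": 2},
  ],
)

```text
time_s: 14.0
position: [0.5586, 0.3285, 0.2602]
tool_rot: [[-0.972, 0.235, -0.0], [0.235, 0.972, -0.0], [0.0, -0.001, -1.0]]
ft_force: [-0.8, 1.0, -1.3]
grip_width: 0.0294
gripper_force: 30.4
```

```bash
cat > tw.py <<'E'
from h import *
def look(zlo=.040,zhi=.055,zt=.047):
    s=env.observe(); c=cam('wrist'); im,d,P=cloud('wrist')
    R=np.array(s['tool_rot']); print(np.round(s['position'],4),'yaw',np.degrees(np.arctan2(R[1,1],R[0,1])),'w',s['grip_width'],'F',np.round(s['ft_force'],1))
    X,Y,Z=P[...,0],P[...,1],P[...,2]
    n=np.hypot(X-.5465,Y-.332)<.12
    rect(n&(Z>zlo)&(Z<zhi),zt,'top',c); rect(n&(Z>.007)&(Z<.09),.015,'stand',c)
    hz=(Z>s['position'][2]-.045)&(Z<s['position'][2]-.0)&(np.hypot(X-s['position'][0],Y-s['position'][1])<.07)
    print('held',hz.sum()); 
    return im,P,c
if __name__=='__main__': 
    im,P,c=look(); np.savez('/tmp/w5.npz',im=im,P=P,T=c[3])
E
python3 tw.py
```

```text
[0.5586 0.3285 0.2602] yaw 76.42071074070853 w 0.02944425641157035 F [-0.8  1.  -1.3]
top [596.3 368.3] [17.3 31.6] 76.4
top [573.2 277.6] [14.5 31.7] 77.5
top [508.5 340. ] [109.5  30.6] 76.4
stand [547.8 332. ] [149.4 149.4] 77.3
held 13067
```

>>> servo_tool(
  steps=[
    {"tx": -0.14, "ty": 2.1, "tz": -2, "yaw": 0.4, "claw": 2},
    {"tx": -0.14, "ty": 2.13, "tz": -3, "yaw": 0, "claw": 2},
    {"tx": 0, "ty": 0, "tz": -3.5, "yaw": 0, "claw": 2},
    {"tx": 0, "ty": 0, "tz": -3.5, "yaw": 0, "claw": 2},
    {"tx": 0, "ty": 0, "tz": -3, "yaw": 0, "claw": 2},
    {"tx": 0, "ty": 0, "tz": -2, "yaw": 0, "claw": 2},
    {"tx": 0, "ty": 0, "tz": -1, "yaw": 0, "claw": 2},
    {"tx": 0, "ty": 0, "tz": -0.5, "yaw": 0, "claw": 2},
    {"tx": 0, "ty": 0, "tz": 0, "yaw": 0, "claw": 2},
    {"tx": 0, "ty": 0, "tz": 0, "yaw": 0, "claw": 2},
    {"tx": 0, "ty": 0, "tz": 0, "yaw": 0, "claw": 2},
  ],
)

```text
time_s: 15.15
position: [0.5561, 0.372, 0.0765]
tool_rot: [[-0.974, 0.228, 0.002], [0.228, 0.974, 0.001], [-0.002, 0.001, -1.0]]
ft_force: [0.2, -0.3, -0.8]
grip_width: 0.0291
gripper_force: 30.4
```

```bash
python3 - <<'E'
from h import *
s=env.observe();R=np.array(s['tool_rot']); print(np.round(s['position'],4),'yaw',np.degrees(np.arctan2(R[1,1],R[0,1])))
c=cam('wrist'); im,d,P=cloud('wrist'); X,Y,Z=P[...,0],P[...,1],P[...,2]
n=np.hypot(X-.5465,Y-.332)<.13
print(np.histogram(Z[n],bins=np.arange(0,.12,.005)))
rect(n&(Z>.064)&(Z<.08),.071,'held',c); rect(n&(Z>.04)&(Z<.052),.047,'up',c)
save('w6.png',im,1.4)
E
```

```text
[0.5561 0.372  0.0765] yaw 76.84418122104124
(array([40608,    36,  3078, 13224,   303,   349,  3611,   698,   743,
        9843,     3,    58,   156,   394, 12336,   422,   440,   480,
         388,   783,   924,  1421,  4066]), array([0.   , 0.005, 0.01 , 0.015, 0.02 , 0.025, 0.03 , 0.035, 0.04 ,
       0.045, 0.05 , 0.055, 0.06 , 0.065, 0.07 , 0.075, 0.08 , 0.085,
       0.09 , 0.095, 0.1  , 0.105, 0.11 , 0.115]))
held [552.4 373. ] [105.9  57.5] 4.1
up [564.5 299.1] [21.1 60.1] 4.1
up [508.3 339.7] [108.2  31.5] 76.3
```

View pics/w6.png

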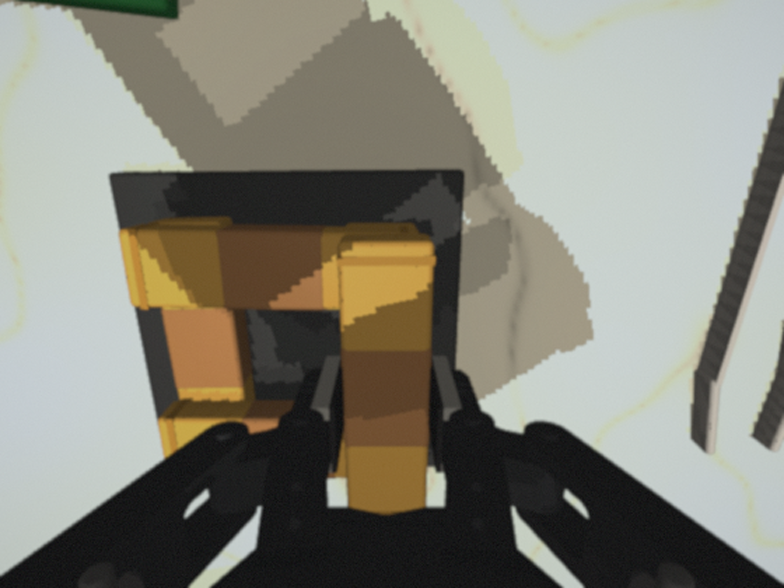

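The held bar sits above the +y side, at (385,370). The -x upper bar at (230,265) is visible for reference, so I'll compare their edges.

```bash
python3 - <<'E'
from h import *
c=cam('wrist'); im,d,P=cloud('wrist'); X,Y,Z=P[...,0],P[...,1],P[...,2]
a=np.radians(-13.4); U=(X-.5467)*np.cos(a)+(Y-.3319)*np.sin(a); V=-(X-.5467)*np.sin(a)+(Y-.3319)*np.cos(a)
hsv=cv2.cvtColor(im,cv2.COLOR_RGB2HSV); g=(hsv[...,1]>90)
n=np.hypot(U,V)<.1
def edges(m,t):
    k=cv2.morphologyEx(m.astype(np.uint8),cv2.MORPH_OPEN,np.ones((3,3)))>0
    print(t,k.sum(),'u',np.round(np.percentile(U[k],[.3,99.7])*1000,1),'v',np.round(np.percentile(V[k],[.3,99.7])*1000,1), 'z',np.median(Z[k]))
    return k
edges(n&g&(Z>.0685)&(Z<.076)&(U<-.02),'held')
edges(n&g&(Z>.0455)&(Z<.05)&(U<-.015),'upper-x')
edges(n&g&(Z>.0285)&(Z<.033),'low')
E
```

```text
held 5053 u [-54.7 -20.2] v [26.5 56.3] z 0.07181613763376898
upper-x 8519 u [-53.8 -23.8] v [-54.7  23.8] z 0.04772236576963709
low 3299 u [-54.5  25.8] v [-52.8 -22.2] z 0.031765121296023296
```

>>> servo_tool(
  steps=[
    {"tx": -0.03, "ty": -0.13, "tz": -0.3, "yaw": 0, "claw": 2},
    {"tx": 0, "ty": 0, "tz": -0.2, "yaw": 0, "claw": 2},
    {"tx": 0, "ty": 0, "tz": -0.15, "yaw": 0, "claw": 2},
    {"tx": 0, "ty": 0, "tz": -0.1, "yaw": 0, "claw": 2},
    {"tx": 0, "ty": 0, "tz": 0, "yaw": 0, "claw": 2},
    {"tx": 0, "ty": 0, "tz": 0, "yaw": 0, "claw": 2},
  ],
)

```text
time_s: 15.85
position: [0.5554, 0.3705, 0.068]
tool_rot: [[-0.974, 0.228, 0.0], [0.228, 0.974, -0.0], [-0.0, -0.0, -1.0]]
ft_force: [-2.1, -0.9, 2.7]
grip_width: 0.029
gripper_force: 30.8
```

>>> servo_tool(
  steps=[
    {"tx": 0, "ty": 0, "tz": -0.04, "yaw": 0, "claw": 2},
    {"tx": 0, "ty": 0, "tz": 0, "yaw": 0, "claw": 2},
    {"tx": 0, "ty": 0, "tz": 0, "yaw": 0, "claw": 2},
  ],
)

```text
time_s: 16.15
position: [0.5553, 0.3706, 0.068]
tool_rot: [[-0.974, 0.228, 0.0], [0.228, 0.974, 0.0], [-0.0, 0.0, -1.0]]
ft_force: [-2.0, -2.6, 5.5]
grip_width: 0.029
gripper_force: 31.2
```

Contact. I'll release to 4.4 cm, rise and look.

>>> servo_tool(
  steps=[
    {"tx": 0, "ty": 0, "tz": 0, "yaw": 0, "claw": 3.2},
    {"tx": 0, "ty": 0, "tz": 0, "yaw": 0, "claw": 3.8},
    {"tx": 0, "ty": 0, "tz": 0, "yaw": 0, "claw": 4.4},
    {"tx": 0, "ty": 0, "tz": 0, "yaw": 0, "claw": 4.4},
    {"tx": 0, "ty": 0, "tz": 0, "yaw": 0, "claw": 4.4},
    {"tx": 0, "ty": 0, "tz": 1, "yaw": 0, "claw": 4.4},
    {"tx": 0, "ty": 0, "tz": 2, "yaw": 0, "claw": 4.4},
    {"tx": 0, "ty": 0, "tz": 3.5, "yaw": 0, "claw": 4.4},
    {"tx": 0, "ty": 0, "tz": 4, "yaw": 0, "claw": 4.4},
    {"tx": 0, "ty": -1, "tz": 3, "yaw": 0, "claw": 4.4},
    {"tx": 0, "ty": -2, "tz": 2, "yaw": 0, "claw": 4.4},
    {"tx": 0, "ty": 0, "tz": 0, "yaw": 0, "claw": 4.4},
    {"tx": 0, "ty": 0, "tz": 0, "yaw": 0, "claw": 4.4},
  ],
)

```text
time_s: 17.45
position: [0.5553, 0.3405, 0.2227]
tool_rot: [[-0.974, 0.228, 0.0], [0.228, 0.974, 0.0], [-0.0, 0.0, -1.0]]
ft_force: [0.0, 0.1, -0.2]
grip_width: 0.0442
gripper_force: 0.0
```

```bash
cat > e.py <<'E'
from h import *
def edges():
    s=env.observe(); R=np.array(s['tool_rot']); print(np.round(s['position'],4),'yaw',np.degrees(np.arctan2(R[1,1],R[0,1])),s['time_s'])
    c=cam('wrist'); im,d,P=cloud('wrist'); X,Y,Z=P[...,0],P[...,1],P[...,2]
    hsv=cv2.cvtColor(im,cv2.COLOR_RGB2HSV); g=(hsv[...,1]>90)&(np.hypot(X-.5467,Y-.3319)<.1)
    rect(g&(Z>.058)&(Z<.068),.063,'layer3',c); rect(g&(Z>.042)&(Z<.052),.047,'layer2',c); rect(g&(Z>.026)&(Z<.036),.031,'layer1',c,80)
    return im,P,c
if __name__=='__main__': edges()
E
python3 e.py
```

```text
[0.5553 0.3405 0.2227] yaw 76.80842331989841 17.45
layer3 [555.3 371. ] [ 30.7 109.1] 77.2
layer2 [581. 309.] [79.4 31.2] 76.8
layer2 [505.5 326. ] [80.6 30.6] 76.8
layer1 [541.  296.7] [34.5 47.5] 78.0
```

>>> servo_tool(
  steps=[
    {"tx": 0.4, "ty": -3, "tz": 0, "yaw": 3, "claw": 4.6},
    {"tx": 0.4, "ty": -4, "tz": 0, "yaw": 3.5, "claw": 4.6},
    {"tx": 0.5, "ty": -4.5, "tz": 0, "yaw": 3.5, "claw": 4.6},
    {"tx": 0.5, "ty": -4.5, "tz": 0, "yaw": 3.5, "claw": 4.6},
    {"tx": 0.5, "ty": -4.5, "tz": 0, "yaw": 3.5, "claw": 4.6},
    {"tx": 0.5, "ty": -4.5, "tz": 0, "yaw": 3.5, "claw": 4.6},
    {"tx": 0.5, "ty": -4.5, "tz": 0, "yaw": 3.5, "claw": 4.6},
    {"tx": 0.5, "ty": -4.5, "tz": 0, "yaw": 3.5, "claw": 4.6},
    {"tx": 0.44, "ty": -3, "tz": -1.5, "yaw": 3.2, "claw": 4.6},
    {"tx": 0, "ty": -1.5, "tz": -3, "yaw": 0, "claw": 4.6},
    {"tx": 0, "ty": 0, "tz": -3.5, "yaw": 0, "claw": 4.6},
    {"tx": 0, "ty": 0, "tz": -2, "yaw": 0, "claw": 4.6},
    {"tx": 0, "ty": 0, "tz": 0, "yaw": 0, "claw": 4.6},
    {"tx": 0, "ty": 0, "tz": 0, "yaw": 0, "claw": 4.6},
  ],
)

```text
time_s: 18.9
position: [0.598, -0.044, 0.1223]
tool_rot: [[-0.953, -0.302, -0.001], [-0.302, 0.953, 0.0], [0.001, 0.001, -1.0]]
ft_force: [0.7, -0.5, 1.1]
grip_width: 0.046
gripper_force: 0.0
```

```bash
python3 - <<'E'
from h import *
s=env.observe(); R=np.array(s['tool_rot']); print(np.round(s['position'],4),'yaw',np.degrees(np.arctan2(R[1,1],R[0,1])))
c=cam('wrist'); im,d,P=cloud('wrist'); X,Y,Z=P[...,0],P[...,1],P[...,2]
rect((np.hypot(X-.5977,Y+.0444)<.075)&(Z>.0275)&(Z<.042),.036,'bar',c)
E
```

```text
[ 0.598  -0.044   0.1223] yaw 107.57358776815309
bar [597.7 -44.3] [110.3  30.4] 18.0
```

>>> servo_tool(
  newtons=30,
  steps=[
    {"tx": 0, "ty": 0, "tz": -2.5, "yaw": 0.2, "claw": 4.6},
    {"tx": 0, "ty": 0, "tz": -2.5, "yaw": 0, "claw": 4.6},
    {"tx": 0, "ty": 0, "tz": -1.5, "yaw": 0, "claw": 4.6},
    {"tx": 0, "ty": 0, "tz": -1, "yaw": 0, "claw": 4.6},
    {"tx": 0, "ty": 0, "tz": -0.6, "yaw": 0, "claw": 4.6},
    {"tx": 0, "ty": 0, "tz": 0, "yaw": 0, "claw": 4.6},
    {"tx": 0, "ty": 0, "tz": 0, "yaw": 0, "claw": 2},
    {"tx": 0, "ty": 0, "tz": 0, "yaw": 0, "claw": 2},
    {"tx": 0, "ty": 0, "tz": 0, "yaw": 0, "claw": 2},
    {"tx": 0, "ty": 0, "tz": 0, "yaw": 0, "claw": 2},
    {"tx": 0, "ty": 0, "tz": 0, "yaw": 0, "claw": 2},
    {"tx": 0, "ty": 0, "tz": 0, "yaw": 0, "claw": 2},
  ],
)

```text
time_s: 20.15
position: [0.5983, -0.0445, 0.0425]
tool_rot: [[-0.952, -0.305, 0.002], [-0.305, 0.952, -0.0], [-0.002, -0.001, -1.0]]
ft_force: [-0.4, -0.5, 6.5]
grip_width: 0.0287
gripper_force: 31.2
```

>>> servo_tool(
  steps=[
    {"tx": 0, "ty": 0, "tz": 0.3, "yaw": 0, "claw": 2},
    {"tx": 0, "ty": 0, "tz": 0.7, "yaw": 0, "claw": 2},
    {"tx": 0, "ty": 0, "tz": 1.5, "yaw": 0, "claw": 2},
    {"tx": 0, "ty": 0, "tz": 2.5, "yaw": 0, "claw": 2},
    {"tx": 0, "ty": 0, "tz": 3.5, "yaw": 0, "claw": 2},
    {"tx": 0, "ty": 0, "tz": 4, "yaw": 0, "claw": 2},
    {"tx": 0, "ty": 0, "tz": 3.5, "yaw": 0, "claw": 2},
    {"tx": -0.5, "ty": 2, "tz": 0, "yaw": -2, "claw": 2},
    {"tx": -0.6, "ty": 3.5, "tz": 0, "yaw": -3.5, "claw": 2},
    {"tx": -0.7, "ty": 4.3, "tz": 0, "yaw": -3.5, "claw": 2},
    {"tx": -0.8, "ty": 4.5, "tz": 0, "yaw": -3.5, "claw": 2},
    {"tx": -0.8, "ty": 4.5, "tz": 0, "yaw": -3.5, "claw": 2},
    {"tx": -0.8, "ty": 4.5, "tz": 0, "yaw": -3.5, "claw": 2},
    {"tx": -0.7, "ty": 4.3, "tz": 0, "yaw": -3.5, "claw": 2},
    {"tx": -0.6, "ty": 3.3, "tz": 0, "yaw": -3.5, "claw": 2},
    {"tx": -0.5, "ty": 1.8, "tz": 0, "yaw": -3, "claw": 2},
    {"tx": -0.07, "ty": 1, "tz": 0, "yaw": -1, "claw": 2},
    {"tx": 0, "ty": 0, "tz": 0, "yaw": 0, "claw": 2},
    {"tx": 0, "ty": 0, "tz": 0, "yaw": 0, "claw": 2},
  ],
)

```text
time_s: 22.05
position: [0.5371, 0.2922, 0.2016]
tool_rot: [[-0.975, 0.22, -0.0], [0.22, 0.975, -0.0], [-0.0, -0.0, -1.0]]
ft_force: [0.3, -0.4, -0.6]
grip_width: 0.0291
gripper_force: 30.5
```

>>> servo_tool(
  steps=[
    {"tx": 0.05, "ty": 0.08, "tz": -3, "yaw": -0.2, "claw": 2},
    {"tx": 0, "ty": 0, "tz": -3.5, "yaw": 0, "claw": 2},
    {"tx": 0, "ty": 0, "tz": -3, "yaw": 0, "claw": 2},
    {"tx": 0, "ty": 0, "tz": -1.5, "yaw": 0, "claw": 2},
    {"tx": 0, "ty": 0, "tz": -1, "yaw": 0, "claw": 2},
    {"tx": 0, "ty": 0, "tz": -0.4, "yaw": 0, "claw": 2},
    {"tx": 0, "ty": 0, "tz": 0, "yaw": 0, "claw": 2},
    {"tx": 0, "ty": 0, "tz": 0, "yaw": 0, "claw": 2},
  ],
)

```text
time_s: 22.85
position: [0.5381, 0.2934, 0.0784]
tool_rot: [[-0.975, 0.224, 0.002], [0.224, 0.975, 0.0], [-0.001, 0.001, -1.0]]
ft_force: [-0.3, 0.3, -0.8]
grip_width: 0.0292
gripper_force: 30.5
```

```bash
python3 - <<'E'
from h import *
s=env.observe(); R=np.array(s['tool_rot']); print(np.round(s['position'],4),'yaw',np.degrees(np.arctan2(R[1,1],R[0,1])))
c=cam('wrist'); im,d,P=cloud('wrist'); X,Y,Z=P[...,0],P[...,1],P[...,2]
a=np.radians(-13.2); U=(X-.5467)*np.cos(a)+(Y-.3319)*np.sin(a); V=-(X-.5467)*np.sin(a)+(Y-.3319)*np.cos(a)
hsv=cv2.cvtColor(im,cv2.COLOR_RGB2HSV); g=(hsv[...,1]>90); n=np.hypot(U,V)<.1
def edges(m,t):
    k=cv2.morphologyEx(m.astype(np.uint8),cv2.MORPH_OPEN,np.ones((3,3)))>0
    print(t,k.sum(),'u',np.round(np.percentile(U[k],[.3,99.7])*1000,1),'v',np.round(np.percentile(V[k],[.3,99.7])*1000,1), 'z',np.median(Z[k]))
edges(n&g&(Z>.0685)&(Z<.078)&(U<-.02)&(V<.01),'held')
edges(n&g&(Z>.0605)&(Z<.066)&(V>.015)&(U<-.015),'a')
edges(n&g&(Z>.0455)&(Z<.05)&(U<-.015),'upper-x')
E
```

```text
[0.5381 0.2934 0.0784] yaw 77.03916113314699
held 4972 u [-54.6 -20.2] v [-54.1 -24.3] z 0.07244127201516427
a 5071 u [-54.8 -15.3] v [24.5 54.1] z 0.06358500017723012
upper-x 5147 u [-54.  -23.5] v [-52.5  25.7] z 0.0477964311545922
```

>>> servo_tool(
  steps=[
    {"tx": 0, "ty": 0, "tz": -0.3, "yaw": 0, "claw": 2},
    {"tx": 0, "ty": 0, "tz": -0.25, "yaw": 0, "claw": 2},
    {"tx": 0, "ty": 0, "tz": -0.15, "yaw": 0, "claw": 2},
    {"tx": 0, "ty": 0, "tz": -0.1, "yaw": 0, "claw": 2},
    {"tx": 0, "ty": 0, "tz": -0.05, "yaw": 0, "claw": 2},
    {"tx": 0, "ty": 0, "tz": 0, "yaw": 0, "claw": 2},
    {"tx": 0, "ty": 0, "tz": 0, "yaw": 0, "claw": 2},
  ],
)

```text
time_s: 23.6
position: [0.5375, 0.2934, 0.0695]
tool_rot: [[-0.975, 0.224, 0.0], [0.224, 0.975, -0.0], [-0.0, -0.0, -1.0]]
ft_force: [-2.8, -0.9, 5.9]
grip_width: 0.029
gripper_force: 31.2
```

Contact. I'll release, rise and check.

>>> servo_tool(
  steps=[
    {"tx": 0, "ty": 0, "tz": 0, "yaw": 0, "claw": 3.2},
    {"tx": 0, "ty": 0, "tz": 0, "yaw": 0, "claw": 3.8},
    {"tx": 0, "ty": 0, "tz": 0, "yaw": 0, "claw": 4.4},
    {"tx": 0, "ty": 0, "tz": 0, "yaw": 0, "claw": 4.4},
    {"tx": 0, "ty": 0, "tz": 0, "yaw": 0, "claw": 4.4},
    {"tx": 0, "ty": 0, "tz": 1, "yaw": 0, "claw": 4.4},
    {"tx": 0, "ty": 0, "tz": 2, "yaw": 0, "claw": 4.4},
    {"tx": 0, "ty": 0, "tz": 3.5, "yaw": 0, "claw": 4.4},
    {"tx": 0, "ty": 0, "tz": 4, "yaw": 0, "claw": 4.4},
    {"tx": 0.5, "ty": 1, "tz": 3, "yaw": 0, "claw": 4.4},
    {"tx": 1, "ty": 2.5, "tz": 2, "yaw": 0, "claw": 4.4},
    {"tx": 0, "ty": 0, "tz": 0, "yaw": 0, "claw": 4.4},
    {"tx": 0, "ty": 0, "tz": 0, "yaw": 0, "claw": 4.4},
    {"tx": 0, "ty": 0, "tz": 0, "yaw": 0, "claw": 4.4},
  ],
)

```text
time_s: 25.0
position: [0.552, 0.3277, 0.2229]
tool_rot: [[-0.974, 0.224, -0.002], [0.224, 0.974, -0.001], [0.002, -0.002, -1.0]]
ft_force: [0.1, 0.2, 0.6]
grip_width: 0.0442
gripper_force: 0.0
```

```bash
python3 e.py; python3 - <<'E'
from h import *
c=cam('top');im,d,P=cloud('top');X,Y,Z=P[...,0],P[...,1],P[...,2]
t=np.hypot(X-.522,Y+.327)<.13
rect(t&(Z>.045)&(Z<.065),.058,'covertop',c)
E
```

```text
[0.552  0.3277 0.2229] yaw 77.02753180074158 25.0
layer3 [555.  370.8] [ 30.9 108.2] 77.1
layer3 [536.9 294.3] [ 30.7 109.1] 77.1
layer2 [584.9 323.8] [50.1 31.2] 77.0
layer2 [511.7 340.7] [50.7 36.7] 75.6
covertop [ 522.5 -326.3] [136.9 124.1] 14.1
```

```bash
python3 -c "
from rig import env
print(env.close_job())"
```

```text
the job is handed in; nothing more can be done
None
```

The job is handed in at about 25 s: the cover stands the right way up, centred in the tray, and both bars are on the tower crosswise as its third layer. The last camera check put them within about 1–2 mm of flush; I did not re-check the bystanders one by one, and the judge's verdict was not shown.

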